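Key the small wheel head onto the throwing wheel's spindle

ROBOT

A 6-joint arm with a two-finger parallel gripper is mounted at the origin on a cart in front of the work surface, level with it; the furniture and walls round the work are solid. World frame = base frame: x ahead of the robot, y to its left, z up, the work surface at z = 0. Lengths are in m, angles in rad, forces in N, time in s.
With the tool pointing down it reaches from about 0.35 to 0.975 m from the base axis. Payload 4.9 kg.
Tool frame: the origin (TCP) lies on the centre line of the jaws, within the pads' length; the fingertips stand 11 mm ahead of it and the grasp point (between the pads) lies 8 mm behind it (manip.finger_overhang is the distance from the TCP to the fingertips, in m); y points along the fingers, z is the direction in which the jaws open and shut, and the axes are right-handed (so a half turn about y gives the same grasp; the last joint's range is limited). The gripper opens to 85 mm and grips with 20 to 120 N. Pads are 22 mm wide; open, the fingers measure 114 mm over their backs; the gripper's body (76 mm by 85 mm) begins 54 mm behind the grasp point. The pads swing forward as they close: fully open they stand 13 mm farther back than shut.
Start: joints at [1.061, 0.053, 1.613, -0, 1.476, -0.119], TCP at [0.238, 0.578, 0.209] pointing down, gripper open.
Joint ranges: [-3.01, 3.01], [-1.01, 2.22], [0.06, 2.58], [-1.02, 4.17], [0.09, 2.62], [-3.14, 3.14]. Speed limits (rad/s): [2.57, 2.57, 3.14, 3.14, 3.14, 3.14].

INTERFACE

Orientations are given as a unit quaternion [w, x, y, z].
In Python, from plant import readout, cams, workorder, manip gives the robot as it stands.
- The arm moves only by the tool play_rows, never from a script. Its arguments are lists of equal length, an entry for each row: "slide": the shift along the tool's x, y, z in cm, a list of three; "yaw": the turn about the tool's y in degrees; "grip": the closure, from -1 (fully open) to 1 (shut), so that 0 is half open. In form: {"slide": [[x, y, z], ...], "yaw": [yaw, ...], "grip": [grip, ...]}. A call has 1 to 12 rows; each row shifts and turns the commanded pose from where the row before left it, along the tool's axes as they then stand; what a row does not reach is not made up. A row lasts 1/10 s, in which the tool goes at most 50 mm and 8.59 degrees, less where a joint would pass 70% of its speed; a pose out of reach is approached as far as the arm can. A call with a gripper value outside its range is refused whole. The fingers move at their own pace and stop on an object; the grip force is fixed at half the most. Time passes only in rows, so rows that do not move let the fingers close. It gives the time, the measured TCP pose, the force and the opening at its end, in the units of the state.
- readout.state(): the state, without advancing time (a new reading comes with each control period).
- cams.grab_frame(name): name is "scene" or "side" or "wrist"; returns a dict with "image" (400x640x3 uint8, red, green, blue), "mtx" (3x3 intrinsics, pixels), "R" (3x3) and "t" (3): a world point X has camera coordinates R X + t; the wrist camera has in their place "mount" (4x4, takes a point from camera to tool coordinates, whose origin is the TCP and whose axes are the tool frame's). Camera axes: x right, y down, z forward; pixel columns grow to the right and rows downward; lengths in m; the calibration is good to about 2 mm. The wrist camera is an equidistant fisheye: a pixel r from the principal point sees the ray r / f radians off the axis. A picture is of the moment at which its call begins: read the wrist's pose just before it. There is no depth.
- workorder.job_done(): hands the job in, once; it reports no verdict.
The state is a dict: "time": time; "joint_pos": joint angles; "joint_vel": joint speeds; "joint_efforts": joint torques, N m; "tool_pos": TCP position; "tool_rot": TCP orientation; "contact_force": force on the tool from outside, world axes, zero at the start; "ft_torque": the same for the moment, N m; "gripper_width": opening from 0.0 (shut) to 1.0 (fully open).
Only numpy, scipy, OpenCV 4.12 (cv2) and the standard library are available. Lean on these libraries where they do the work, as an engineer would, in place of code of your own. Each camera call takes 0.05 s, during which the arm holds its last target.

TASK

Get the little throwing wheel ready for the next lesson: set the loose aluminium wheel head on its spindle and, pressing only lightly so that the spindle stands still, turn the head until a keyway drops over the key and the head sits fully home on the spindle's shoulder. Then, with the head home, rotate it a good eighth of a turn, either way, to prove that the spindle goes round with it, and let go. Never force it down on the key, and leave the pot, the cup and the stamp where they stand.

Things in the scene. Friction and masses are not known exactly. Their poses are not given: they have to be found in the camera images.
- head: the loose wheel head: plain aluminium, a round disc 62 mm across and 12 mm thick on top of a hub 36 mm across and 40 mm long; 0.2 to 0.4 kg. It stands on the table on its hub, to the left of the wheel, disc up, so the disc's rim lies 40 to 52 mm above its origin; grip the rim. Origin: centre of the hub's lower face; z up
- head_bore (a point): mouth of the head's bore, at the head's origin, axes as the head. The bore is blind, 17.7 mm across and 40 mm deep, open below. Four keyways 6.6 mm wide run along its whole depth at the head's own +x, +y, -x and -y, so the fit repeats every quarter turn
- head_rim (a point): point on the head's axis at half the height of its rim, 46 mm above the head's origin and 6 mm below its flat top; axes as the head
- wheel: the small electric throwing wheel: white plastic box 215 x 200 mm with a round grey splash pan (192 mm across, rim 79 mm above the table) and an upright steel spindle in the middle; black speed knob on its front (own -x side). Fixed to the table. Origin: on the spindle's axis at table height, z up
- seat (a point): on the spindle's axis, at the top of its shoulder (33 mm across), 90 mm above the table: the head's origin lies here when the head is home. One key, 5 mm wide, stands out to 13 mm from the axis and reaches 12 mm up from the shoulder, so a head riding on it is 12 mm too high. The key points any way; no reading tells. Axes: the wheel's
- spindle_tip (a point): centre of the spindle's upper end, 38 mm above seat. The spindle is 16 mm in diameter, its top 3 mm tapered to 10 mm
- spindle (a joint): angle the spindle has been turned since the start, rad, 0 at the start, + anticlockwise from above; it does not tell where the key points. The motor gear drags with about 0.2 N m: a head pressed lightly slides round on the key while the spindle stands; once keyed, the spindle turns with the head and stays where left
- wheel_pot: bystander: grey unfired thrown pot, 95 mm across, 94 mm tall, standing to the left behind the wheel; origin at its underside
- blue_cup: bystander: light blue plastic water cup, 66 mm across and tall, to the right of the wheel; origin at its underside
- stamp_block: bystander: small wooden pattern stamp with a knob, 34 mm square, 58 mm tall, to the left; origin at its underside
There are look-alikes about, which are no part of the job. Leave any turquoise look-alike of the head alone.

How it is judged:
On the way, in this order (a step that is already met when the one before it is completed fails the run):
1. the head is keyed and fully home on the spindle's shoulder (z of head in the frame of seat between -0.003 and 0.003 m and horizontal distance between head and seat below 0.003 m and angle between head's own z axis and vertical below 0.05 rad), for 0.2 s.
2. with the head home, the spindle has been turned by at least 0.55 rad either way from its start (all of step 1 and (value of joint spindle above 0.55 rad or value of joint spindle below -0.55 rad)), for 0.1 s.
At the end, for the whole second after the job is handed in: the head's origin is within 3 mm of the top of the spindle's shoulder in height and within 3 mm of its axis, the head is level to 0.05 rad and at rest, and the spindle stands at least 0.55 rad from where it was at the start (all of step 2 and linear speed of head below 0.02 m/s); the robot touches nothing.
It fails at once if the head presses on the wheel or its spindle with more than 45 N (contact force between head and wheel above 45 N).
It fails at once if the gripper or arm pushes on the wheel with more than 45 N (contact force between any of the fingers, the arm and wheel above 45 N).
It fails at once if the pot is pushed away or tipped (distance of wheel_pot from where it was at the start of the episode above 0.03 m or angle between wheel_pot's own z axis and vertical above 0.4 rad).
It fails at once if the cup is pushed away or tipped (distance of blue_cup from where it was at the start of the episode above 0.03 m or angle between blue_cup's own z axis and vertical above 0.4 rad).
It fails at once if the stamp is pushed away or tipped (distance of stamp_block from where it was at the start of the episode above 0.03 m or angle between stamp_block's own z axis and vertical above 0.4 rad).
It also fails if it takes over 58 s, if anything falls off the work surface, if the arm or the gripper's body presses on something with over 40 N, if the wrist force passes 120 N, or if a joint passes its speed limit or range.

## Working session

There is one attempt and no reset: what is moved stays moved. The work goes in short steps, Python scripts to look and compute and a tool call to move; the robot and the scene stay as the last step left them, time stands still between calls to the robot, and variables do not carry over. Pictures are saved under pics/ and viewed, and the job is handed in when it is done.

Besides the shell and the picture viewer there is one more tool, called after ">>>" as name(argument=value, ...) on one line, values as JSON. play_rows: Moves the arm, as the interface text tells. Its arguments: {"type":"object","properties":{"slide":{"type":"array","items":{"type":"array","items":{"type":"number"}}},"yaw":{"type":"array","items":{"type":"number"}},"grip":{"type":"array","items":{"type":"number"}}},"required":["slide","yaw","grip"]}

```bash
ls; mkdir -p pics
python3 - <<'E'
from plant import readout, cams, workorder, manip
import cv2
s=readout.state();print(s)
print([ (k,getattr(manip,k)) for k in dir(manip) if k[0]!='_'])
for n in ['scene','side','wrist']:
    f=cams.grab_frame(n);cv2.imwrite(f'pics/{n}0.png',f['image'][:,:,::-1])
    print(n,{k:v for k,v in f.items() if k!='image'})
E
```

```text
pics
{'time': 0.0, 'joint_pos': array([ 1.06100489e+00,  5.33571190e-02,  1.61426350e+00, -7.19314022e-06,
        1.47601971e+00, -1.18991314e-01]), 'joint_vel': array([ 0.00043711, -0.00063864,  0.00017261, -0.00089316, -0.00070676,
       -0.00246892]), 'joint_efforts': array([ 5.83914425e-04, -3.93692064e+01, -3.70169699e+01, -1.21422127e-04,
        7.05702594e-03, -2.13478489e-05]), 'tool_pos': array([0.23775147, 0.57729731, 0.20728113]), 'tool_rot': array([-0.69296101,  0.69433954, -0.1375123 ,  0.13706936]), 'contact_force': array([ 0.08941421,  0.03900072, -0.3691876 ]), 'ft_torque': array([-0.04243566, -0.03505438, -0.01914806]), 'gripper_width': 0.9944523532173469}
[('IKError', <class 'plant.IKError'>), ('finger_overhang', 0.011)]
scene {'mtx': array([[391.00374715,   0.        , 311.02356151],
       [  0.        , 391.00374715, 194.55411117],
       [  0.        ,   0.        ,   1.        ]]), 'R': array([[ 0.59308659, -0.80513749, -0.00138586],
       [-0.51640764, -0.37907847, -0.76786891],
       [ 0.61771469,  0.45612842, -0.64060551]]), 't': array([-0.29907501,  0.
[... 213 characters left out ...]
8261, -0.1371928 ,  0.01790031],
       [-0.10206686,  0.63713262, -0.76396621],
       [ 0.09340579, -0.75844588, -0.64500791]]), 't': array([0.52632526, 0.1003606 , 1.08385489])}
wrist {'mtx': array([[309.70691629,   0.        , 318.06025098],
       [  0.        , 309.70691629, 203.67535174],
       [  0.        ,   0.        ,   1.        ]]), 'mount': array([[ 1.94665128e-04,  9.58859916e-01,  2.83879595e-01,
        -7.26460374e-02],
       [-3.73258937e-04, -2.83879511e-01,  9.58859888e-01,
        -1.64962651e-01],
       [ 9.99999911e-01, -2.92617179e-04,  3.02641592e-04,
         1.35329679e-05],
       [ 0.00000000e+00,  0.00000000e+00,  0.00000000e+00,
         1.00000000e+00]])}
```

View pics/scene0.png

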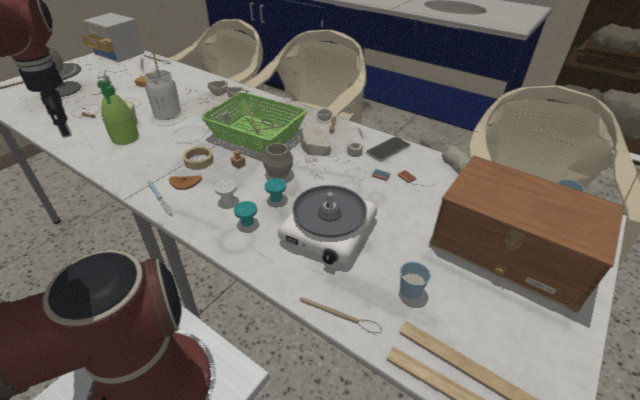

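View pics/side0.png

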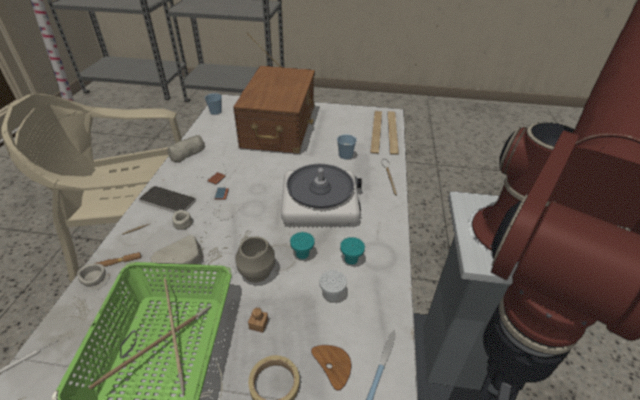

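View pics/wrist0.png

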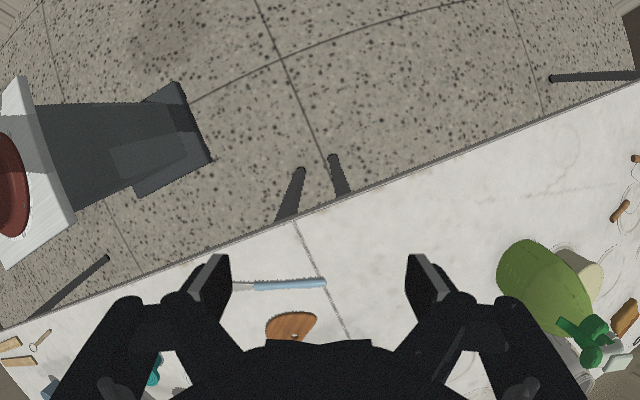

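Candidates for the head:
- Pale grey piece: scene (227,190), side (333,287).
- Two turquoise look-alikes: scene (246,212) and (275,190); side (352,250) and (303,244).

The plain aluminium one fits the description, so I'll check it in a close crop.

Run:
```python
import cv2,numpy as np
a=cv2.imread('pics/scene0.png');b=cv2.imread('pics/side0.png')
def c(i,x,y,w,h,s): return cv2.resize(i[y:y+h,x:x+w],None,fx=s,fy=s,interpolation=cv2.INTER_CUBIC)
cv2.imwrite('pics/c1.png',np.hstack([c(a,205,165,50,50,8),c(b,308,262,50,50,8)]))
cv2.imwrite('pics/c2.png',np.hstack([c(a,275,175,105,105,3.8),c(b,270,150,105,105,3.8)]))
```

```text
(no output)
```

View pics/c1.png

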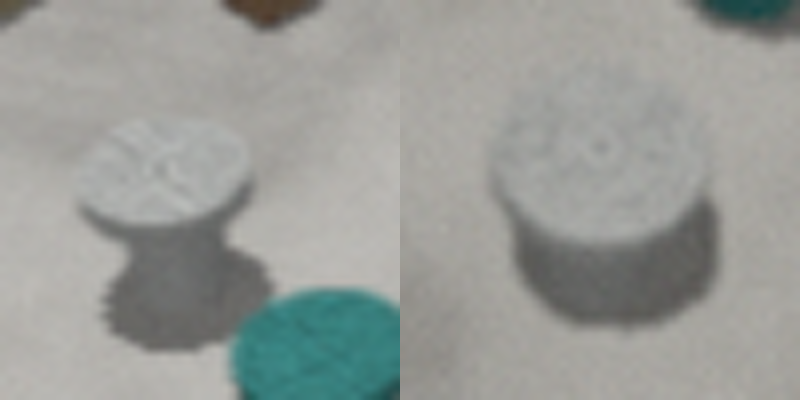

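View pics/c2.png

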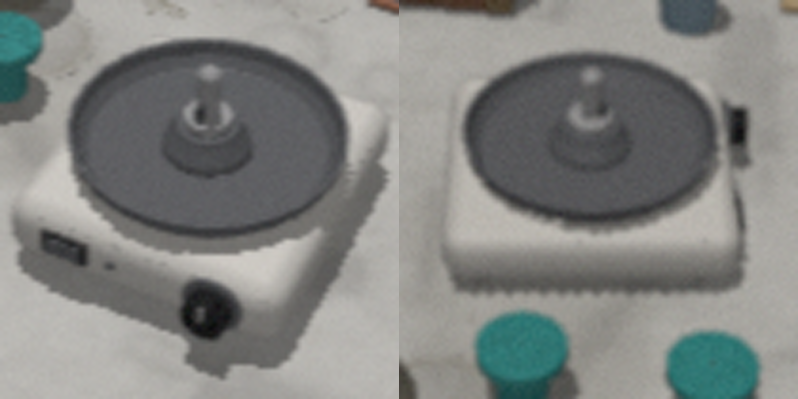

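```bash
cat > h.py <<'E'
import numpy as np,cv2
from scipy.optimize import least_squares
from scipy.spatial.transform import Rotation as Rr
M=dict(scene=(np.array([[391.00374715,0,311.02356151],[0,391.00374715,194.55411117],[0,0,1]]),np.array([[0.59308659,-0.80513749,-0.00138586],[-0.51640764,-0.37907847,-0.76786891],[0.61771469,0.45612842,-0.64060551]]),np.array([-0.29907501,0.35999846,0.73647824])),
side=(np.array([[393.82666492,0,319.53663813],[0,393.82666492,195.45199711],[0,0,1]]),np.array([[-0.99038261,-0.1371928,0.01790031],[-0.10206686,0.63713262,-0.76396621],[0.09340579,-0.75844588,-0.64500791]]),np.array([0.52632526,0.1003606,1.08385489])))
def proj(n,X):
    K,R,t=M[n];c=R@np.asarray(X)+t;p=K@c;return p[:2]/p[2]
def onplane(n,uv,z):
    K,R,t=M[n];d=R.T@np.linalg.solve(K,[*uv,1]);o=-R.T@t;return o+d*(z-o[2])/d[2]
def tri(a,b):
    r=least_squares(lambda X:np.r_[proj('scene',X)-a,proj('side',X)-b],[.5,.2,.05]);return r.x,r.fun
WK=np.array([[309.70691629,0,318.06025098],[0,309.70691629,203.67535174],[0,0,1]])
WM=np.array([[1.94665128e-04,9.58859916e-01,2.83879595e-01,-7.26460374e-02],[-3.73258937e-04,-2.83879511e-01,9.58859888e-01,-1.64962651e-01],[9.99999911e-01,-2.92617179e-04,3.02641592e-04,1.35329679e-05],[0,0,0,1]])
def Rt(s): q=s['tool_rot'];return Rr.from_quat([q[1],q[2],q[3],q[0]]).as_matrix()
def wray(uv):
    d=(np.asarray(uv)-WK[:2,2])/WK[0,0];r=np.hypot(*d)
    return np.r_[np.sin(r)*d/r,np.cos(r)]
def wplane(s,uv,z):
    R=Rt(s);d=R@WM[:3,:3]@wray(uv);o=R@WM[:3,3]+s['tool_pos'];return o+d*(z-o[2])/d[2]
def wproj(s,X):
    R=Rt(s);p=R.T@(np.asarray(X)-s['tool_pos']);c=WM[:3,:3].T@(p-WM[:3,3])
    th=np.arctan2(np.hypot(c[0],c[1]),c[2]);return WK[:2,2]+WK[0,0]*th*c[:2]/np.hypot(c[0],c[1])
E
python3 - <<'E'
from h import *
np.set_printoptions(precision=4,suppress=True)
print('head',tri([225.4,186.2],[333,280.75]),onplane('scene',[225.4,186.2],.052),onplane('side',[333,280.75],.052))
print('tip',tri([330,194],[320.3,169.7]),onplane('scene',[330,194],.128),onplane('side',[320.3,169.7],.128))
for n,p in dict(teal1=([246,208],[352,246]),teal2=([275,186],[303,240])).items(): print(n,tri(*p))
print('stamp',tri([238,155],[258,312]),'pot',tri([278,150],[255,245]))
from plant import readout
s=readout.state();print(Rt(s))
E
```

```text
head (array([0.4644, 0.2765, 0.0497]), array([-0.539 ,  0.3732, -0.4236, -0.2968])) [0.4647 0.2741 0.052 ] [0.4633 0.2789 0.052 ]
tip (array([ 0.5372, -0.0337,  0.125 ]), array([-0.3017,  0.2982, -0.3279, -0.3323])) [ 0.5356 -0.0356  0.128 ] [ 0.5356 -0.0283  0.128 ]
teal1 (array([0.4307, 0.1641, 0.0496]), array([-0.7164,  0.5067, -0.6572, -0.4708]))
teal2 (array([0.5515, 0.1632, 0.049 ]), array([-0.1003,  0.0848, -0.0865, -0.0745]))
stamp (array([0.6123, 0.373 , 0.0381]), array([-0.2597,  0.2101, -0.1696, -0.1395])) pot (array([0.6515, 0.234 , 0.0904]), array([-0.2752,  0.2641, -0.2067, -0.2031]))
[[ 0.9246 -0.0008  0.3809]
 [-0.3809 -0.0014  0.9246]
 [-0.0002 -1.     -0.0016]]
```

The close crop confirms it. The plain aluminium disc on its hub has its top centre at scene (225,186) and side (333,281). It triangulates to about (0.464, 0.277, 0.050), and the true top height is 0.052. The spindle tip comes out at z 0.125 against a true 0.128. Next I'll move above the head and look with the wrist camera.

>>> play_rows(slide=[[3.2,0,-1.9],[3.2,0,-1.9],[3.2,0,-1.9],[3.2,0,-1.9],[3.2,0,-1.9],[3.2,0,-1.9],[3.2,0,-1.9],[3.2,0,-1.9],[3.2,0,-1.9],[3.2,0,-1.9],[0,0,0],[0,0,0]], yaw=[0,0,0,0,0,0,0,0,0,0,0,0], grip=[-1,-1,-1,-1,-1,-1,-1,-1,-1,-1,-1,-1])

```text
time: 1.35
tool_pos: [0.4616, 0.2798, 0.2081]
tool_rot: [-0.694, 0.694, -0.138, 0.138]
contact_force: [0.6, 0.3, -0.1]
gripper_width: 0.999
```

Run:
```python
from plant import readout, cams
from h import *
np.set_printoptions(precision=4,suppress=True)
s=readout.state();f=cams.grab_frame('wrist');np.save('s1.npy',s,allow_pickle=True);cv2.imwrite('pics/w1.png',f['image'][:,:,::-1])
print(s);print(Rt(s));print(wproj(s,[.464,.2765,.052]),wproj(s,[.536,-.032,.128]))
```

```text
{'time': 1.35, 'joint_pos': array([ 0.4067, -0.1511,  1.8103,  0.0005,  1.4833, -0.7716]), 'joint_vel': array([ 0.0324, -0.0016,  0.0002,  0.0024, -0.0006,  0.0001]), 'joint_efforts': array([ -1.0622, -30.4038, -37.2325,  -0.0728,  -0.0157,  -0.0159]), 'tool_pos': array([0.4616, 0.2798, 0.2081]), 'tool_rot': array([-0.6935,  0.6935, -0.1382,  0.1376]), 'contact_force': array([ 0.5813,  0.3102, -0.0558]), 'ft_torque': array([0.0127, 0.0234, 0.0278]), 'gripper_width': 0.998753646461504}
[[ 0.9239 -0.0009  0.3825]
 [-0.3825  0.0001  0.9239]
 [-0.0009 -1.     -0.0002]]
[315.9938 186.7442] [115.3288 344.629 ]
```

View pics/w1.png

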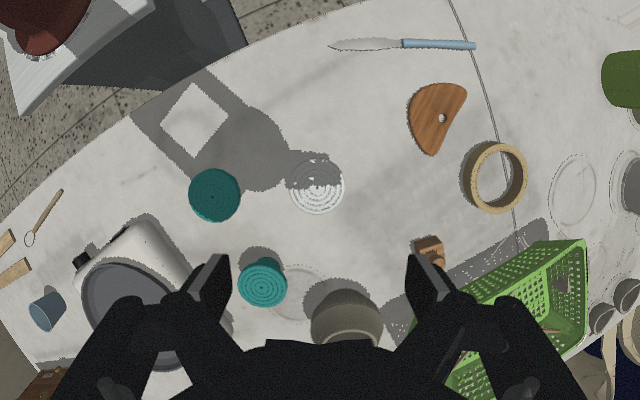

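The wrist view shows the pale disc centred at (317,186), which matches my prediction of (316,187). The turquoise discs are at (215,195) and (263,283). I'll refine this with a circle fit.

Run:
```python
from h import *
np.set_printoptions(precision=4,suppress=True)
s=np.load('s1.npy',allow_pickle=True).item()
i=cv2.imread('pics/w1.png')
c=cv2.resize(i[146:226,277:357],None,fx=7,fy=7,interpolation=cv2.INTER_CUBIC)
def draw(X,r,z):
    for a in np.linspace(0,2*np.pi,60):
        p=(wproj(s,[X[0]+r*np.cos(a),X[1]+r*np.sin(a),z])-[277,146]+.5)*7
        cv2.circle(c,tuple(int(v) for v in p),1,(0,0,255),-1)
X=wplane(s,[317.3,186],.052);print(X);draw(X,.031,.052)
cv2.imwrite('pics/w1c.png',c)
R=Rt(s);print('tool delta',R.T@(X-s['tool_pos']))
```

```text
[0.4638 0.2781 0.052 ]
tool delta [ 0.0028  0.1561 -0.0007]
```

View pics/w1c.png

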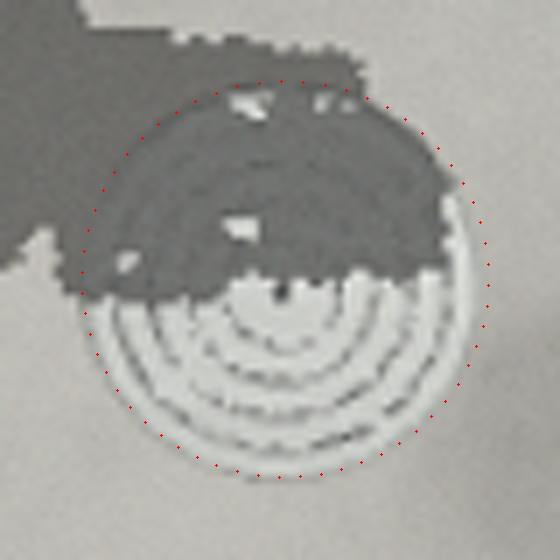

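>>> play_rows(slide=[[0.28,3.5,-0.1],[0,4,0],[0,4,0],[0,3,0],[0,1.9,0],[0,1,0],[0,0,0],[0,0,0],[0,0,0],[0,0,0],[0,0,0],[0,0,0]], yaw=[0,0,0,0,0,0,0,0,0,0,0,0], grip=[-1,-1,-1,-1,-1,-1,-1,1,1,1,1,1])

```text
time: 2.6
tool_pos: [0.4641, 0.2784, 0.035]
tool_rot: [0.694, -0.693, 0.137, -0.138]
contact_force: [-0.2, -0.1, 0.3]
gripper_width: 0.142
```

Run:
```python
from plant import readout, cams
from h import *
np.set_printoptions(precision=4,suppress=True)
s=readout.state();f=cams.grab_frame('wrist');np.save('s2.npy',s,allow_pickle=True);cv2.imwrite('pics/w2.png',f['image'][:,:,::-1])
print(s);print(wproj(s,[.464,.2765,.052]))
```

```text
{'time': 2.6, 'joint_pos': array([ 0.4027,  0.0284,  1.9448, -0.    ,  1.1675, -0.7771]), 'joint_vel': array([ 0.0003,  0.0036,  0.0043, -0.0005, -0.0005,  0.0026]), 'joint_efforts': array([  0.0247, -33.7933, -32.5422,   0.001 ,  -0.005 ,   0.0001]), 'tool_pos': array([0.4641, 0.2784, 0.035 ]), 'tool_rot': array([ 0.6938, -0.6935,  0.1371, -0.1376]), 'contact_force': array([-0.1874, -0.0997,  0.2565]), 'ft_torque': array([0.0431, 0.0075, 0.0292]), 'gripper_width': 0.14174411818100743}
[314.6388 256.8546]
```

View pics/w2.png

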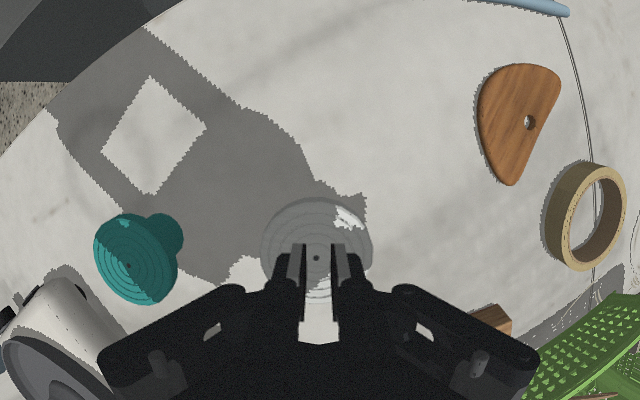

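Run:
```python
from plant import readout, cams
from h import *
np.set_printoptions(precision=4,suppress=True)
s=readout.state();R=Rt(s)
print(s['gripper_width'],s['tool_pos'],s['time'])
for y in (-.04,-.02,-.008,0,.011): print(y,[wproj(s,s['tool_pos']+R@np.array([x,y,z])) for x in (-.011,.011) for z in (-.006,.006)])
i=cv2.imread('pics/w2.png')
cv2.imwrite('pics/w2c.png',cv2.resize(i[180:350,230:410],None,fx=4,fy=4,interpolation=cv2.INTER_CUBIC)[:600])
for n in ['scene','side']:
    f=cams.grab_frame(n)['image'][:,:,::-1];cv2.imwrite(f'pics/{n}2.png',f)
a=cv2.imread('pics/scene2.png')[130:230,180:280];b=cv2.imread('pics/side2.png')[235:335,283:383]
cv2.imwrite('pics/c3.png',cv2.resize(np.hstack([a,b]),None,fx=4,fy=4,interpolation=cv2.INTER_CUBIC))
```

```text
0.0493626142145175 [0.464  0.2783 0.0349] 2.65
-0.04 [array([304.5603, 256.4356]), array([331.3451, 256.4276]), array([305.4279, 297.1707]), array([330.5091, 297.163 ])]
-0.02 [array([306.1343, 239.0453]), array([329.7671, 239.0383]), array([306.7629, 276.5869]), array([329.1658, 276.5801])]
-0.008 [array([306.9213, 230.4252]), array([328.9782, 230.4187]), array([307.4473, 266.1491]), array([328.4774, 266.1427])]
0 [array([307.3928, 225.2846]), array([328.5056, 225.2783]), array([307.8626, 259.8526]), array([328.0599, 259.8465])]
0.011 [array([307.9815, 218.8909]), array([327.9157, 218.885 ]), array([308.3865, 251.9482]), array([327.5332, 251.9424])]
```

View pics/w2c.png

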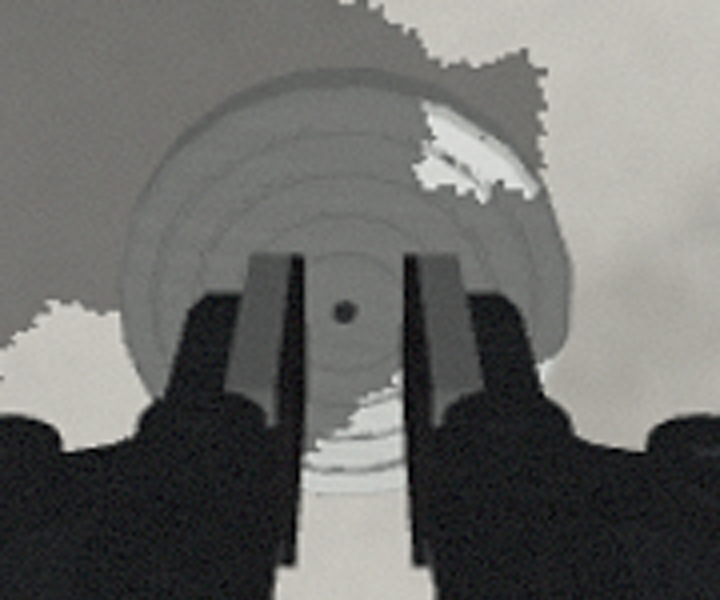

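View pics/c3.png

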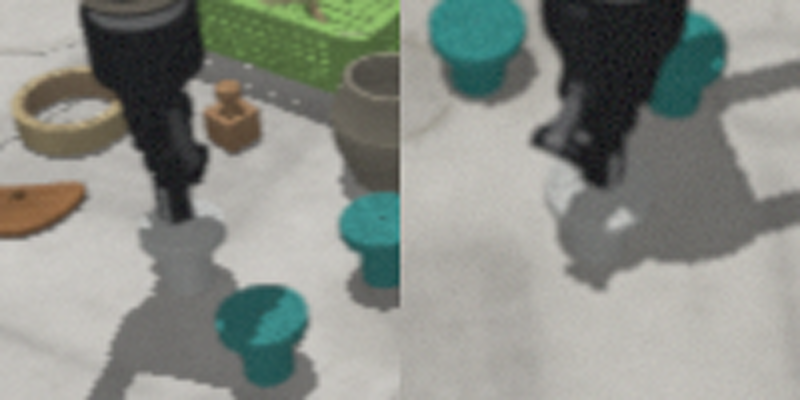

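Run:
```python
from plant import readout, cams
from h import *
np.set_printoptions(precision=4,suppress=True)
for fn,w in (('s1.npy',.0425),('s2.npy',.006)):
  s=np.load(fn,allow_pickle=True).item();R=Rt(s)
  for y in (-.06,-.05,-.04,-.03,-.02,-.01,0,.011): print(y,np.r_[tuple(wproj(s,s['tool_pos']+R@np.array([x,y,z])) for x in (-.011,.011) for z in (-w,w))])
i=cv2.imread('pics/w1.png')
cv2.imwrite('pics/w1d.png',cv2.resize(i[230:350,170:470],None,fx=2.6,fy=2.6,interpolation=cv2.INTER_CUBIC))
```

```text
-0.06 [212.9238 276.1516 422.9932 276.0885 220.6739 319.1122 415.2774 319.0524]
-0.05 [219.7485 264.8811 416.1643 264.8222 226.2818 306.3308 409.6632 306.2746]
-0.04 [225.8329 254.9348 410.0765 254.8796 231.379  294.8371 404.5605 294.7842]
-0.03 [231.2759 246.1156 404.6308 246.0639 236.0166 284.4782 399.9181 284.4282]
-0.02 [236.1629 238.259  399.7414 238.2103 240.2427 275.1177 395.688  275.0705]
-0.01 [240.5673 231.2273 395.3351 231.1814 244.101  266.6358 391.8262 266.591 ]
0 [244.5514 224.9058 391.3493 224.8623 247.6312 258.9276 388.2929 258.8851]
0.011 [248.5119 218.658  387.3873 218.617  251.1772 251.2336 384.7439 251.1934]
-0.06 [302.5511 278.9398 333.3604 278.9306 303.7905 322.8414 332.1578 322.8327]
-0.05 [303.6195 266.9295 332.2886 266.9209 304.6518 309.2779 331.2904 309.2698]
-0.04 [304.5603 256.4356 331.3451 256.4276 305.4279 297.1707 330.5091 297.163 ]
-0.03 [305.3931 247.2084 330.51   247.2009 306.1286 286.3289 329.8039 286.3217]
-0.02 [306.1343 239.0453 329.7671 239.0383 306.7629 276.5869 329.1658 276.5801]
-0.01 [306.7971 231.7821 329.1026 231.7755 307.3386 267.8022 328.5868 267.7958]
0 [307.3928 225.2846 328.5056 225.2783 307.8626 259.8526 328.0599 259.8465]
0.011 [307.9815 218.8909 327.9157 218.885  308.3865 251.9482 327.5332 251.9424]
```

View pics/w1d.png

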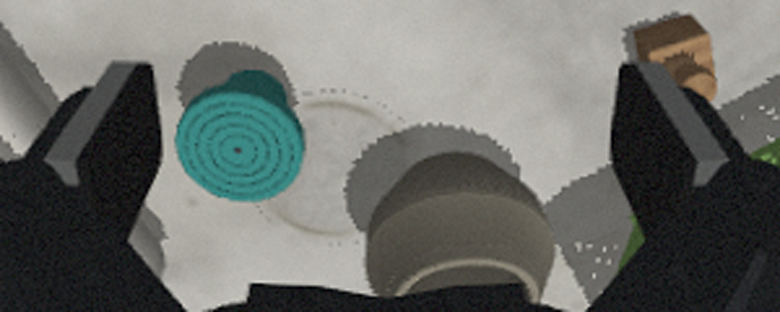

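The wrist picture shows the fingers closed above the disc. The tips are at about (305,244) and (331,244) and the disc centre is at (316,258), with no contact force. From the camera geometry the real tips lie about 25 to 38 mm behind the reported TCP, not 11 mm ahead of it. So I'll open, go about 42 mm lower while watching force, and look again before closing.

>>> play_rows(slide=[[0,0,0],[0,0,0],[0,0,0],[0,0,0],[0,0,0],[0,0,0],[0,0,0],[0,1,0],[0,1,0],[0,1,0],[0,0,0]], yaw=[0,0,0,0,0,0,0,0,0,0,0], grip=[-1,-1,-1,-1,-1,-1,-1,-1,-1,-1,-1])

```text
time: 3.85
tool_pos: [0.4618, 0.2774, 0.0018]
tool_rot: [-0.693, 0.695, -0.139, 0.136]
contact_force: [-0.6, 0.2, -1.0]
gripper_width: 0.999
```

Run:
```python
from plant import readout, cams
from h import *
np.set_printoptions(precision=4,suppress=True)
s=readout.state();f=cams.grab_frame('wrist');cv2.imwrite('pics/w3.png',f['image'][:,:,::-1])
print(s['tool_pos'],s['contact_force'],s['gripper_width'],wproj(s,[.464,.2775,.052]))
for n in ['scene','side']:
    f=cams.grab_frame(n)['image'][:,:,::-1];cv2.imwrite(f'pics/{n}3.png',f)
a=cv2.imread('pics/scene3.png')[130:230,180:280];b=cv2.imread('pics/side3.png')[235:335,283:383]
cv2.imwrite('pics/c4.png',cv2.resize(np.hstack([a,b]),None,fx=4,fy=4,interpolation=cv2.INTER_CUBIC))
```

```text
[0.4618 0.2774 0.0018] [-0.6149  0.1564 -0.9521] 0.998627655695478 [319.5928 292.8084]
```

View pics/w3.png

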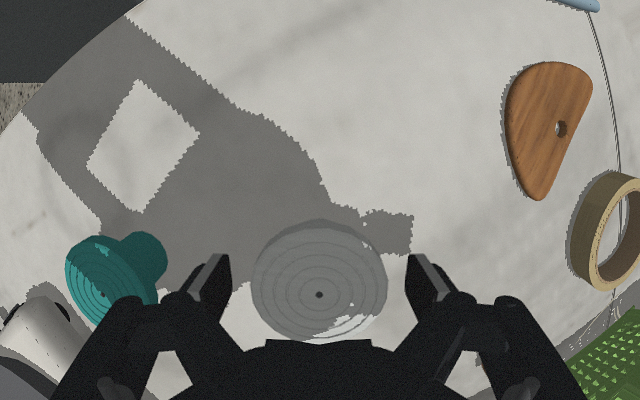

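View pics/c4.png

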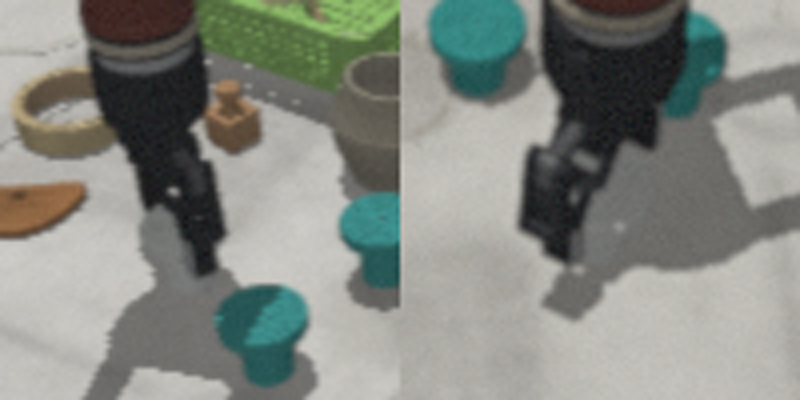

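Now the disc sits between the open pads, with its centre at (319,294) against my prediction of (320,293). I'll go 10 mm further down, shift 2 mm in x, and grip.

>>> play_rows(slide=[[0.2,0.5,0.05],[0,0.5,0],[0,0,0],[0,0,0],[0,0,0],[0,0,0],[0,0,0],[0,0,0],[0,0,0]], yaw=[0,0,0,0,0,0,0,0,0], grip=[-1,-1,-1,1,1,1,1,1,1])

```text
time: 4.9
tool_pos: [0.4662, 0.2781, -0.005]
tool_rot: [0.694, -0.694, 0.137, -0.138]
contact_force: [-0.8, -1.0, 3.4]
gripper_width: 0.71
```

```bash
cat > look.py <<'E'
import sys
from plant import readout, cams
from h import *
np.set_printoptions(precision=4,suppress=True)
def look(tag,cam='wrist',crop=(220,190,200,170),sc=4):
    s=readout.state();f=cams.grab_frame(cam)
    i=np.ascontiguousarray(f['image'][:,:,::-1]);cv2.imwrite(f'pics/{tag}.png',i)
    x,y,w,h=crop;cv2.imwrite(f'pics/{tag}c.png',cv2.resize(i[y:y+h,x:x+w],None,fx=sc,fy=sc,interpolation=cv2.INTER_CUBIC)[:600,:800])
    np.save(f'{tag}.npy',s,allow_pickle=True)
    print({k:s[k] for k in('time','tool_pos','contact_force','ft_torque','gripper_width')},s['joint_pos'][5]);print(Rt(s));return s,i
E
python3 -c "
from look import *
s,i=look('w4');print(wproj(s,[.464,.2775,.052]))"
```

```text
{'time': 4.9, 'tool_pos': array([ 0.4662,  0.2781, -0.005 ]), 'contact_force': array([-0.7829, -1.0432,  3.4289]), 'ft_torque': array([-0.2137,  0.0794,  0.025 ]), 'gripper_width': 0.7099528219377} -0.7791467900945247
[[ 0.9246  0.0007  0.3809]
 [-0.3809  0.0002  0.9246]
 [ 0.0006 -1.      0.0005]]
[314.5816 294.4489]
```

View pics/w4c.png

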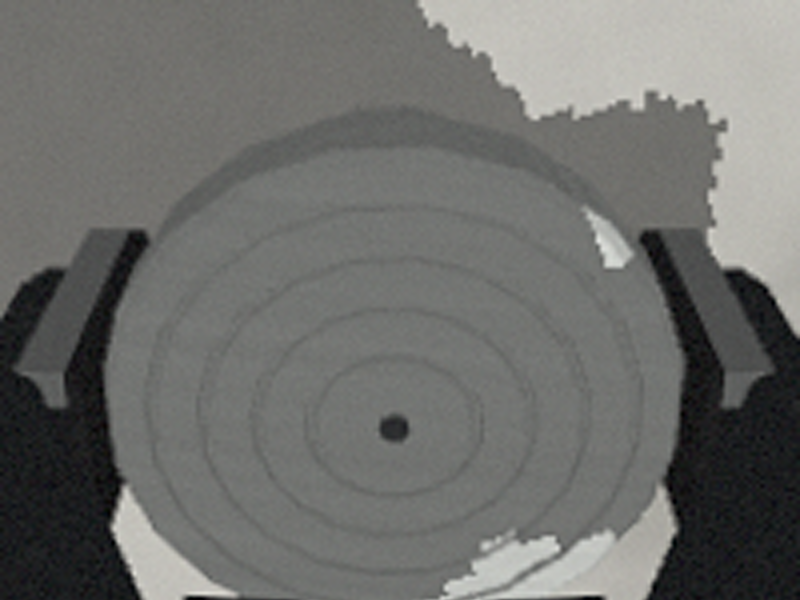

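The grip holds, with the disc centre at (318,297) midway between the pads. Next I'll open, turn a quarter and grip again. That centres the head in the tool on both axes.

>>> play_rows(slide=[[0,0,0],[0,0,0],[0,0,0],[0,0,0],[0,0,0],[0,0,0],[0,0,0],[0,0,0],[0,0,0],[0,0,0],[0,0,0],[0,0,0]], yaw=[0,0,-8,-8,-8,-8,-8,-8,-8,-8,-8,-8], grip=[-1,-1,-1,-1,-1,-1,-1,-1,-1,-1,-1,-1])

```text
time: 6.15
tool_pos: [0.4653, 0.2779, -0.0061]
tool_rot: [0.619, -0.619, -0.342, 0.343]
contact_force: [-0.6, -0.0, -0.8]
gripper_width: 0.999
```

>>> play_rows(slide=[[0,0,0],[0,0,0],[0,0,0],[0,0,0],[0,0,0],[0,0,0],[0,0,0],[0,0,0]], yaw=[-8,0,0,0,0,0,0,0], grip=[-1,-1,1,1,1,1,1,1])

```text
time: 6.95
tool_pos: [0.4661, 0.2782, -0.0052]
tool_rot: [-0.594, 0.594, 0.383, -0.383]
contact_force: [0.2, 0.7, 1.9]
gripper_width: 0.706
```

```bash
python3 -c "
from look import *
o=np.load('w4.npy',allow_pickle=True).item()
X=wplane(o,[318.3,297],.052);print('old',X,Rt(o).T@(X-o['tool_pos']))
s,i=look('w5')"
```

```text
old [0.4658 0.2784 0.052 ] [-0.0005 -0.057   0.0001]
{'time': 6.95, 'tool_pos': array([ 0.4661,  0.2782, -0.0052]), 'contact_force': array([0.2072, 0.6821, 1.8861]), 'ft_torque': array([ 0.078 , -0.0235, -0.0229]), 'gripper_width': 0.7064869081693091} -2.3147456760272584
[[ 0.4133  0.0006 -0.9106]
 [ 0.9106  0.0003  0.4133]
 [ 0.0006 -1.     -0.0004]]
```

View pics/w5c.png

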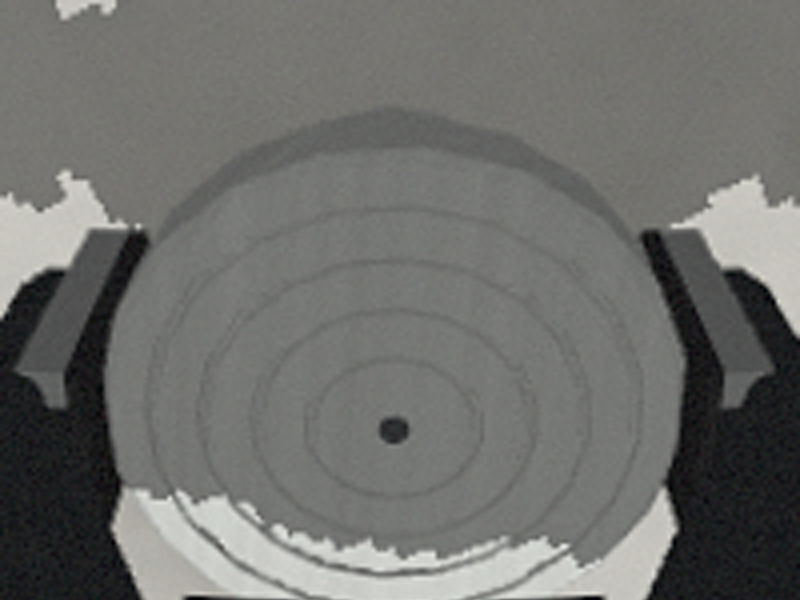

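The head is now centred: the disc centre pixel is the same in both grips, within 0.5 mm. Next I'll lift and go to a standoff where the wrist camera is over the spindle.

>>> play_rows(slide=[[0,-1,0],[0,-2.5,0],[0,-4,0],[0,-4,0],[0,-3,0],[0,-1,0],[0,0,0]], yaw=[0,0,0,0,0,0,0], grip=[1,1,1,1,1,1,1])

```text
time: 7.7
tool_pos: [0.4663, 0.2782, 0.1507]
tool_rot: [-0.594, 0.594, 0.384, -0.382]
contact_force: [1.2, 1.0, -3.4]
gripper_width: 0.703
```

>>> play_rows(slide=[[-1.5,0,-1.6],[-2.5,0,-2.7],[-2.5,0,-2.7],[-2.5,0,-2.7],[-2.5,0,-2.7],[-2.5,0,-2.7],[-2.5,0,-2.7],[-1.4,0,-1.4],[0,0,0],[0,0,0],[0,0,0]], yaw=[0,0,0,0,0,0,0,0,0,0,0], grip=[1,1,1,1,1,1,1,1,1,1,1])

```text
time: 8.8
tool_pos: [0.5655, 0.0366, 0.1477]
tool_rot: [0.595, -0.593, -0.383, 0.384]
contact_force: [0.9, 1.0, -3.6]
gripper_width: 0.704
```

```bash
python3 -c "
from look import *
s,i=look('w6');print(s['joint_pos']);print(wproj(s,[.5375,-.03,.128]),wproj(s,[.5375,-.03,.09]))"
```

```text
{'time': 8.8, 'tool_pos': array([0.5655, 0.0366, 0.1477]), 'contact_force': array([ 0.9154,  0.9567, -3.603 ]), 'ft_torque': array([-0.0102,  0.045 , -0.0189]), 'gripper_width': 0.7039989162595414} -2.7837213632156
[[ 0.4122 -0.0032 -0.9111]
 [ 0.9111  0.0006  0.4122]
 [-0.0008 -1.      0.0031]]
[-0.0669 -0.0383  1.8076  0.0004  1.3755 -2.7837]
[314.4565 115.3142] [314.8846 115.2206]
```

View pics/w6.png

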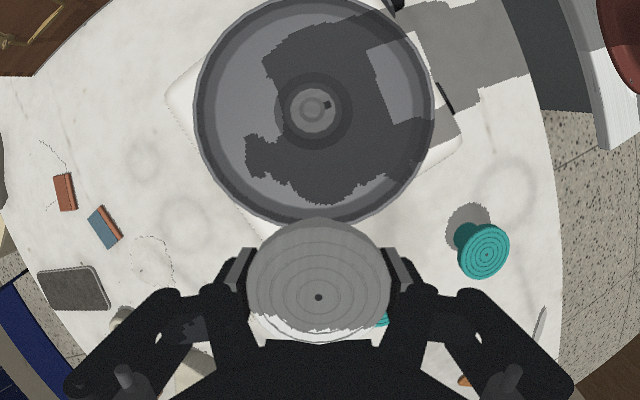

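```bash
python3 -c "
import cv2
i=cv2.imread('pics/w6.png');cv2.imwrite('pics/w6z.png',cv2.resize(i[64:154,267:357],None,fx=6.6,fy=6.6,interpolation=cv2.INTER_CUBIC))"
```

```text
(no output)
```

View pics/w6z.png

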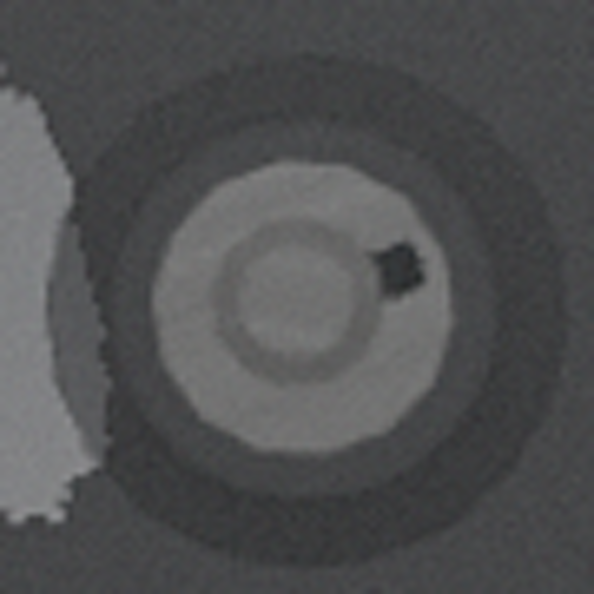

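```bash
python3 -c "
from look import *
s=np.load('w6.npy',allow_pickle=True).item();R=Rt(s)
H=wplane(s,[318.4,297],s['tool_pos'][2]+.057)
for uv,z in (([312,109],.128),([312.8,110.5],.09)):
  X=wplane(s,uv,z);print(X,'tool delta',R.T@(X-s['tool_pos']))
print('head tool',R.T@(H-s['tool_pos']))
K=wplane(s,[267+400/6.6,64+268/6.6],.102)-wplane(s,[312.8,110.5],.102);print('key',K,np.degrees(np.arctan2(K[1],K[0])))
"
```

```text
[ 0.5373 -0.034   0.128 ] tool delta [-0.076   0.0197 -0.0035]
[ 0.5374 -0.0337  0.09  ] tool delta [-0.0756  0.0577 -0.0036]
head tool [-0.0005 -0.057   0.0002]
key [-0.0107  0.0004  0.    ] 177.75491245579278
```

The wrist view shows the spindle tip at (312,109) and the key as a dark square at (327,104). The spindle axis works out at about (0.537, −0.034). The key points to roughly 178° in the world, but the head's keyway phase is unknown, so I'll search for it by turning. Now I'll move over the spindle.

>>> play_rows(slide=[[-1.5,0,0],[-3,0,-0.2],[-2,0,-0.15],[-1.05,0,0],[0,0,0],[0,0,0],[0,0,0]], yaw=[0,0,0,0,0,0,0], grip=[1,1,1,1,1,1,1])

```text
time: 9.55
tool_pos: [0.5389, -0.0338, 0.1495]
tool_rot: [0.594, -0.594, -0.383, 0.383]
contact_force: [0.5, 0.2, -3.2]
gripper_width: 0.706
```

```bash
python3 -c "
from look import *
s,i=look('w7',crop=(220,120,200,150))
look('sc7','scene',(270,130,120,120),5);look('sd7','side',(260,100,120,120),5)
h=np.hstack([cv2.imread('pics/sc7c.png')[:600,:400*1+0],cv2.imread('pics/sd7c.png')[:600,:400]])
a=cv2.imread('pics/sc7.png')[140:240,280:380];b=cv2.imread('pics/sd7.png')[110:210,270:370]
cv2.imwrite('pics/c7.png',cv2.resize(np.hstack([a,b]),None,fx=4,fy=4,interpolation=cv2.INTER_CUBIC))
"
```

```text
{'time': 9.55, 'tool_pos': array([ 0.5389, -0.0338,  0.1495]), 'contact_force': array([ 0.5005,  0.2398, -3.1919]), 'ft_torque': array([-0.0253,  0.0424, -0.016 ]), 'gripper_width': 0.7063699202092009} -2.9175267647590446
[[ 0.4122  0.0002 -0.9111]
 [ 0.9111  0.0003  0.4122]
 [ 0.0004 -1.     -0.    ]]
{'time': 9.6, 'tool_pos': array([ 0.539 , -0.0338,  0.1495]), 'contact_force': array([-0.6263, -1.2726, -2.1572]), 'ft_torque': array([-0.0035,  0.0354,  0.0133]), 'gripper_width': 0.7035438045020985} -2.917563318862173
[[ 0.412   0.0001 -0.9112]
 [ 0.9112  0.0002  0.412 ]
 [ 0.0002 -1.     -0.    ]]
{'time': 9.65, 'tool_pos': array([ 0.539 , -0.0338,  0.1495]), 'contact_force': array([-0.9915, -0.231 , -3.5048]), 'ft_torque': array([-0.0124,  0.0191, -0.0295]), 'gripper_width': 0.7068774317454316} -2.917619492179406
[[ 0.412   0.     -0.9112]
 [ 0.9112  0.0002  0.412 ]
 [ 0.0002 -1.      0.0001]]
```

View pics/w7c.png

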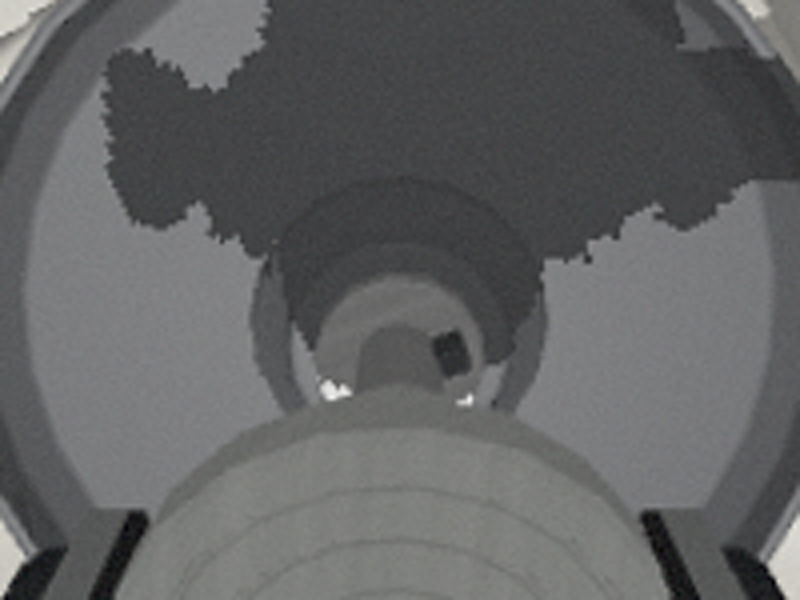

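View pics/c7.png

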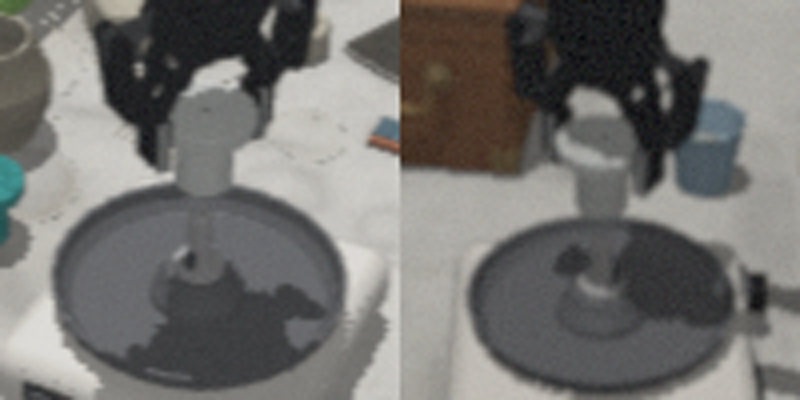

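The spindle shows at column ~320 and the head axis at ~318.4, so the spindle is about 1.3 mm towards tool +z. The measured TCP agrees. I'll correct that and lower gently.

>>> play_rows(slide=[[-0.07,0,0.13],[0,1,0],[0,1,0],[0,0.4,0],[0,0.3,0],[0,0.2,0],[0,0,0]], yaw=[0,0,0,0,0,0,0], grip=[1,1,1,1,1,1,1])

```text
time: 10.4
tool_pos: [0.5372, -0.0346, 0.1202]
tool_rot: [0.594, -0.594, -0.383, 0.383]
contact_force: [0.0, -0.0, -2.7]
gripper_width: 0.71
```

```bash
python3 -c "
from look import *
s,i=look('w8',crop=(220,120,200,150))
"
```

```text
{'time': 10.4, 'tool_pos': array([ 0.5372, -0.0346,  0.1202]), 'contact_force': array([ 0.0097, -0.0274, -2.6939]), 'ft_torque': array([ 0.0084,  0.0095, -0.0494]), 'gripper_width': 0.7099628701626438} -2.9184959017071885
[[ 0.413  -0.0003 -0.9107]
 [ 0.9107  0.0001  0.413 ]
 [-0.0001 -1.      0.0003]]
```

View pics/w8c.png

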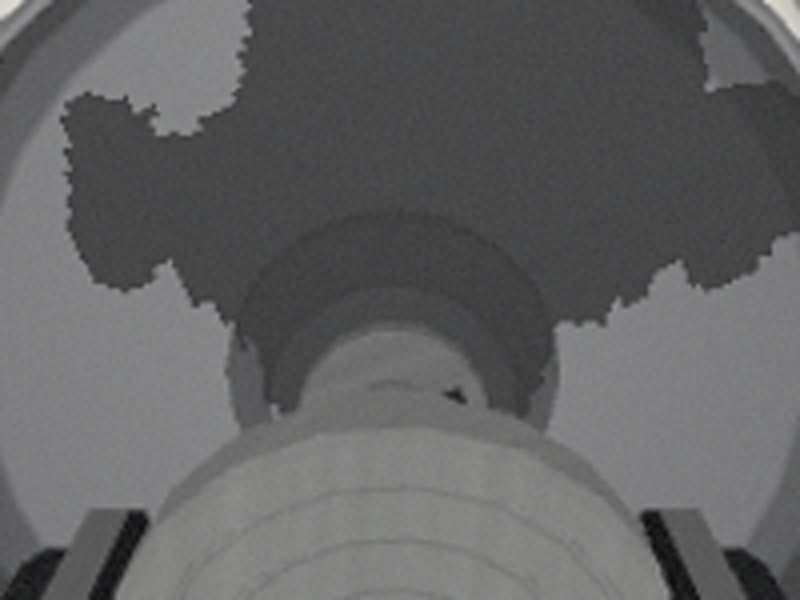

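Aligned laterally: shoulder centre at crop column 394 and head at 394. The tip is just inside the bore and there's no contact force. Continuing slowly.

>>> play_rows(slide=[[0,0.2,0],[0,0.2,0],[0,0.2,0],[0,0,0]], yaw=[0,0,0,0], grip=[1,1,1,1])

```text
time: 10.85
tool_pos: [0.5371, -0.0345, 0.1141]
tool_rot: [0.594, -0.594, -0.383, 0.383]
contact_force: [-0.3, -0.7, -3.2]
gripper_width: 0.702
```

```bash
python3 -c "
from plant import readout
s=readout.state();print(s['tool_pos'],s['contact_force'],s['ft_torque'])
"
```

```text
[ 0.53708193 -0.03454843  0.11412369] [-0.32557151 -0.67521522 -3.22845263] [ 0.06609672  0.03455102 -0.01949067]
```

>>> play_rows(slide=[[0,0.2,0],[0,0.2,0],[0,0.2,0],[0,0.2,0],[0,0.2,0],[0,0.1,0],[0,0,0]], yaw=[0,0,0,0,0,0,0], grip=[1,1,1,1,1,1,1])

```text
time: 11.55
tool_pos: [0.5372, -0.0346, 0.1032]
tool_rot: [0.594, -0.594, -0.383, 0.383]
contact_force: [0.2, 0.7, -3.4]
gripper_width: 0.704
```

>>> play_rows(slide=[[0,0.1,0],[0,0.1,0],[0,0.05,0],[0,0.05,0],[0,0,0]], yaw=[0,0,0,0,0], grip=[1,1,1,1,1])

```text
time: 12.05
tool_pos: [0.5373, -0.0346, 0.1004]
tool_rot: [0.594, -0.594, -0.383, 0.383]
contact_force: [0.4, -0.1, -3.5]
gripper_width: 0.703
```

>>> play_rows(slide=[[0,0.1,0],[0,0.1,0],[0,0,0]], yaw=[0,0,0], grip=[1,1,1])

```text
time: 12.35
tool_pos: [0.5372, -0.0346, 0.0983]
tool_rot: [0.594, -0.594, -0.383, 0.383]
contact_force: [-0.1, 0.1, -2.4]
gripper_width: 0.705
```

>>> play_rows(slide=[[0,0.1,0],[0,0,0]], yaw=[0,0], grip=[1,1])

```text
time: 12.55
tool_pos: [0.5372, -0.0346, 0.0974]
tool_rot: [0.594, -0.594, -0.383, 0.383]
contact_force: [0.4, -0.1, -3.7]
gripper_width: 0.705
```

>>> play_rows(slide=[[0,0.1,0],[0,0,0]], yaw=[0,0], grip=[1,1])

```text
time: 12.75
tool_pos: [0.5374, -0.0346, 0.0967]
tool_rot: [-0.594, 0.594, 0.383, -0.383]
contact_force: [-0.3, 0.1, -1.9]
gripper_width: 0.704
```

>>> play_rows(slide=[[0,0.1,0],[0,0,0]], yaw=[0,0], grip=[1,1])

```text
time: 12.95
tool_pos: [0.5376, -0.0346, 0.0964]
tool_rot: [-0.594, 0.594, 0.383, -0.383]
contact_force: [-1.3, 1.1, 3.6]
gripper_width: 0.707
```

The head touches at TCP z 0.0964, where the top of the key was predicted (0.097). That's about 7 N, so it is riding on the key. Now I'll turn in small steps under light pressure. Positive yaw only, because joint 6 is at −2.92.

>>> play_rows(slide=[[0,0.05,0],[0,0,0],[0,0,0],[0,0,0],[0,0,0]], yaw=[3,3,3,3,0], grip=[1,1,1,1,1])

```text
time: 13.45
tool_pos: [0.5379, -0.0346, 0.0963]
tool_rot: [-0.631, 0.631, 0.319, -0.319]
contact_force: [-2.8, 2.0, 4.5]
gripper_width: 0.708
```

```bash
python3 -c "
from plant import readout
s=readout.state();print(s['tool_pos'],s['contact_force'],s['ft_torque'],s['joint_pos'][5])
"
```

```text
[ 0.537941   -0.03461136  0.09628819] [-2.75161997  2.00207379  4.49185508] [0.27149608 0.47734316 0.03177829] -2.7092174307862797
```

>>> play_rows(slide=[[0,0,0],[0,0,0],[0,0,0],[0,0,0],[0,0,0]], yaw=[3,3,3,3,0], grip=[1,1,1,1,1])

```text
time: 13.95
tool_pos: [0.5379, -0.0345, 0.0962]
tool_rot: [-0.661, 0.661, 0.252, -0.251]
contact_force: [-1.3, 1.7, 5.5]
gripper_width: 0.705
```

>>> play_rows(slide=[[0,0,0],[0,0,0],[0,0,0],[0,0,0],[0,0,0]], yaw=[3,3,3,3,0], grip=[1,1,1,1,1])

```text
time: 14.45
tool_pos: [0.5381, -0.0345, 0.0962]
tool_rot: [-0.683, 0.684, 0.182, -0.18]
contact_force: [-1.1, 1.9, 5.2]
gripper_width: 0.709
```

```bash
python3 -c "
from plant import readout
s=readout.state();print(s['tool_pos'],s['contact_force'],s['ft_torque'],s['joint_pos'][5])
"
```

```text
[ 0.53807876 -0.03451817  0.09617393] [-1.12235217  1.85795676  5.18107783] [0.34258341 0.31170345 0.05277775] -2.2910774661219753
```

>>> play_rows(slide=[[0,0,0],[0,0,0],[0,0,0],[0,0,0],[0,0,0]], yaw=[3,3,3,3,0], grip=[1,1,1,1,1])

```text
time: 14.95
tool_pos: [0.538, -0.0345, 0.096]
tool_rot: [-0.699, 0.699, 0.109, -0.108]
contact_force: [-2.3, 2.4, 5.5]
gripper_width: 0.707
```

```bash
python3 -c "
from plant import readout
s=readout.state();print(s['tool_pos'],s['contact_force'],s['ft_torque'],s['joint_pos'][5])
"
```

```text
[ 0.53800136 -0.03454667  0.09602521] [-2.27701436  2.37319909  5.51472431] [0.32020578 0.35834718 0.00052322] -2.082114667909922
```

>>> play_rows(slide=[[0,0,0],[0,0,0],[0,0,0],[0,0,0],[0,0,0]], yaw=[3,3,3,3,0], grip=[1,1,1,1,1])

```text
time: 15.45
tool_pos: [0.5378, -0.0346, 0.0956]
tool_rot: [0.706, -0.706, -0.036, 0.035]
contact_force: [-0.5, 1.5, 4.4]
gripper_width: 0.707
```

```bash
python3 -c "
from plant import readout
s=readout.state();print(s['tool_pos'],s['contact_force'],s['ft_torque'],s['joint_pos'][5])
"
```

```text
[ 0.53783911 -0.03456677  0.09556992] [-0.47666388  1.47950492  4.38068639] [0.3522139  0.20050622 0.00571229] -1.8731301102946718
```

>>> play_rows(slide=[[0,0,0],[0,0,0],[0,0,0]], yaw=[3,3,0], grip=[1,1,1])

```text
time: 15.75
tool_pos: [0.5368, -0.0344, 0.0938]
tool_rot: [0.707, -0.707, 0.002, -0.001]
contact_force: [0.9, 1.9, -3.4]
gripper_width: 0.707
```

```bash
python3 -c "
from look import *
s,i=look('w9',crop=(220,170,200,150))
"
```

```text
{'time': 15.75, 'tool_pos': array([ 0.5368, -0.0344,  0.0938]), 'contact_force': array([ 0.9365,  1.9487, -3.3691]), 'ft_torque': array([ 0.2642, -0.1612,  0.0506]), 'gripper_width': 0.7073577146803313} -1.7687681847536236
[[ 1.     -0.0008  0.0046]
 [-0.0046  0.0005  1.    ]
 [-0.0008 -1.      0.0005]]
```

View pics/w9c.png

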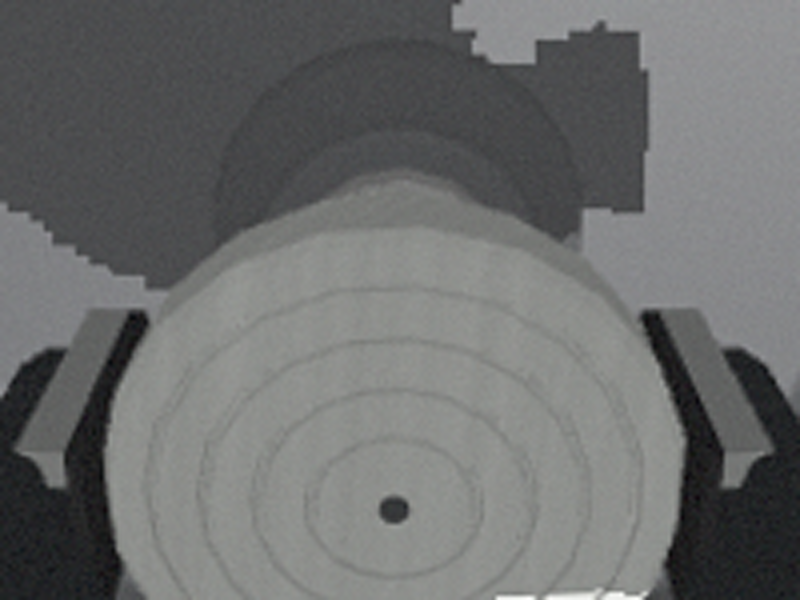

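It dropped: z went from 0.0956 to 0.0938 and the vertical force fell back to the free weight of −3.4 N. The keyway has found the key, so I'll lower to the shoulder without turning.

>>> play_rows(slide=[[0,0.1,0],[0,0.1,0],[0,0.1,0],[0,0,0]], yaw=[0,0,0,0], grip=[1,1,1,1])

```text
time: 16.2
tool_pos: [0.5373, -0.0347, 0.0917]
tool_rot: [-0.707, 0.707, -0.002, 0.002]
contact_force: [1.5, 1.0, -3.5]
gripper_width: 0.708
```

```bash
python3 -c "
from plant import readout
s=readout.state();print(s['tool_pos'],s['contact_force'],s['ft_torque'],s['joint_pos'][5])
"
```

```text
[ 0.53727356 -0.03466898  0.09173804] [ 1.4876547   1.0032121  -3.46891844] [ 0.26262336 -0.22015365  0.06892593] -1.7670240238868573
```

>>> play_rows(slide=[[0,0.1,0],[0,0.1,0],[0,0.1,0],[0,0.1,0],[0,0,0]], yaw=[0,0,0,0,0], grip=[1,1,1,1,1])

```text
time: 16.7
tool_pos: [0.5373, -0.0347, 0.0878]
tool_rot: [-0.707, 0.707, -0.002, 0.002]
contact_force: [1.6, 1.1, -2.4]
gripper_width: 0.706
```

>>> play_rows(slide=[[0,0.1,0],[0,0.1,0],[0,0,0]], yaw=[0,0,0], grip=[1,1,1])

```text
time: 17.0
tool_pos: [0.5373, -0.0346, 0.0858]
tool_rot: [-0.707, 0.707, -0.002, 0.002]
contact_force: [1.1, 1.5, -2.1]
gripper_width: 0.704
```

>>> play_rows(slide=[[0,0.1,0],[0,0,0]], yaw=[0,0], grip=[1,1])

```text
time: 17.2
tool_pos: [0.5373, -0.0346, 0.0849]
tool_rot: [-0.707, 0.707, -0.002, 0.002]
contact_force: [1.3, 1.1, -2.2]
gripper_width: 0.704
```

>>> play_rows(slide=[[0,0.1,0],[0,0,0]], yaw=[0,0], grip=[1,1])

```text
time: 17.4
tool_pos: [0.5376, -0.0346, 0.0847]
tool_rot: [-0.707, 0.707, -0.002, 0.003]
contact_force: [0.1, 1.5, 2.0]
gripper_width: 0.706
```

>>> play_rows(slide=[[0,0.05,0],[0,0,0]], yaw=[0,0], grip=[1,1])

```text
time: 17.6
tool_pos: [0.5377, -0.0347, 0.0847]
tool_rot: [-0.707, 0.707, -0.002, 0.003]
contact_force: [-0.9, 1.9, 5.7]
gripper_width: 0.711
```

Home: contact at 0.0847, which is 11.7 mm below the key-riding height (12 mm expected). After a short hold I'll make the proving turn of 48° in the same direction.

>>> play_rows(slide=[[0,0,0],[0,0,0],[0,0,0],[0,0,0],[0,0,0],[0,0,0],[0,0,0],[0,0,0],[0,0,0],[0,0,0]], yaw=[0,0,0,4,4,4,4,4,4,0], grip=[1,1,1,1,1,1,1,1,1,1])

```text
time: 18.6
tool_pos: [0.5375, -0.0349, 0.0847]
tool_rot: [-0.691, 0.691, -0.149, 0.15]
contact_force: [-2.3, 1.4, 6.4]
gripper_width: 0.701
```

```bash
python3 -c "
from plant import readout
s=readout.state();print(s['tool_pos'],s['contact_force'],s['ft_torque'],s['joint_pos'][5])
"
```

```text
[ 0.53752801 -0.03493583  0.08469534] [-2.34872531  1.39076901  6.36151499] [0.21960293 0.38694432 0.06300877] -1.346839789378506
```

>>> play_rows(slide=[[0,0,0],[0,0,0],[0,0,0],[0,0,0],[0,0,0]], yaw=[4,4,4,4,4], grip=[1,1,1,1,1])

```text
time: 19.1
tool_pos: [0.5372, -0.0348, 0.0847]
tool_rot: [-0.654, 0.655, -0.268, 0.268]
contact_force: [-4.7, 1.5, 6.7]
gripper_width: 0.702
```

```bash
python3 -c "
from plant import readout
s=readout.state();print(s['tool_pos'],s['contact_force'],s['ft_torque'],s['joint_pos'][5],s['joint_efforts'][5])
"
```

```text
[ 0.53718037 -0.03478636  0.08467441] [-4.70234013  1.46877506  6.7361616 ] [0.29329789 0.63306677 0.21965605] -0.9963481165909459 -0.3554769605398178
```

>>> play_rows(slide=[[0,0,0],[0,0,0],[0,0,0],[0,0,0]], yaw=[4,4,4,0], grip=[1,1,1,1])

```text
time: 19.5
tool_pos: [0.537, -0.0346, 0.0847]
tool_rot: [-0.623, 0.623, -0.335, 0.334]
contact_force: [-3.7, 1.8, 7.2]
gripper_width: 0.71
```

```bash
python3 -c "
from look import *
s,i=look('w10',crop=(220,170,200,150));print(s['joint_efforts'][5])
a=look('sc10','scene')[1][140:240,280:380];b=look('sd10','side')[1][110:210,270:370]
cv2.imwrite('pics/c10.png',cv2.resize(np.hstack([a,b]),None,fx=4,fy=4,interpolation=cv2.INTER_CUBIC))
"
```

```text
{'time': 19.5, 'tool_pos': array([ 0.537 , -0.0346,  0.0847]), 'contact_force': array([-3.7135,  1.843 ,  7.2034]), 'ft_torque': array([0.3039, 0.7329, 0.0663]), 'gripper_width': 0.7097997361145917} -0.7883436438704273
[[ 0.5531 -0.0012  0.8331]
 [-0.8331 -0.0003  0.5531]
 [-0.0004 -1.     -0.0011]]
0.317201754078269
{'time': 19.55, 'tool_pos': array([ 0.537 , -0.0346,  0.0847]), 'contact_force': array([-4.8831,  1.7521,  7.4864]), 'ft_torque': array([0.2625, 0.6909, 0.1078]), 'gripper_width': 0.7048475878274054} -0.7892073482021273
[[ 0.5538 -0.0011  0.8326]
 [-0.8326 -0.0003  0.5538]
 [-0.0004 -1.     -0.001 ]]
{'time': 19.6, 'tool_pos': array([ 0.537 , -0.0346,  0.0847]), 'contact_force': array([-4.233 ,  1.5338,  6.5489]), 'ft_torque': array([0.2723, 0.7075, 0.1144]), 'gripper_width': 0.710440568489706} -0.7893537571222066
[[ 0.5539 -0.0011  0.8326]
 [-0.8326 -0.0003  0.5539]
 [-0.0004 -1.     -0.001 ]]
```

View pics/c10.png

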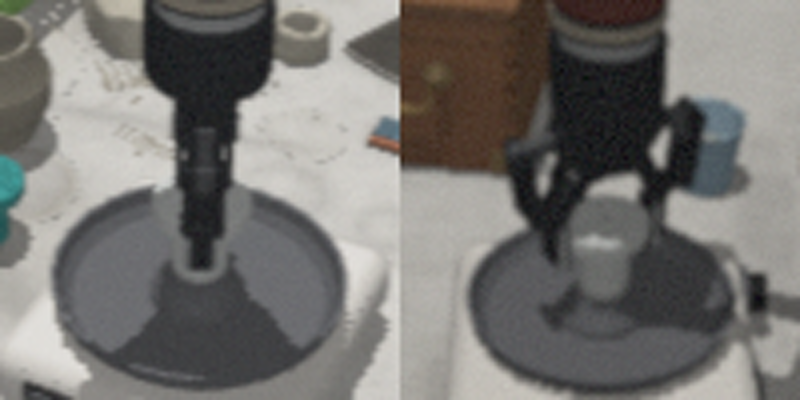

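The drag moment during the turn was 0.22 N m, which matches the motor gear, so the spindle went round with the head through about 56° less the key slack. Now I'll release and retreat straight up.

>>> play_rows(slide=[[0,0,0],[0,0,0],[0,0,0],[0,0,0],[0,-1,0],[0,-2,0],[0,-3,0],[0,-4,0],[0,-2,0],[0,0,0],[0,0,0]], yaw=[0,0,0,0,0,0,0,0,0,0,0], grip=[-1,-1,-1,-1,-1,-1,-1,-1,-1,-1,-1])

```text
time: 20.75
tool_pos: [0.5374, -0.0347, 0.2039]
tool_rot: [0.623, -0.623, 0.334, -0.334]
contact_force: [-0.4, 0.8, 0.7]
gripper_width: 0.999
```

```bash
python3 -c "
from look import *
s,i=look('w11');
a=look('sc11','scene')[1][140:240,280:380];b=look('sd11','side')[1][110:210,270:370]
for n in ('scene','side'): print(n,proj(n,[.5372,-.0346,.142]),proj(n,[.5372,-.0346,.154]))
print(wproj(s,[.5372,-.0346,.142]))
cv2.imwrite('pics/c11.png',cv2.resize(np.hstack([a,b]),None,fx=4,fy=4,interpolation=cv2.INTER_CUBIC))
"
```

```text
{'time': 20.75, 'tool_pos': array([ 0.5374, -0.0347,  0.2039]), 'contact_force': array([-0.3831,  0.8167,  0.6592]), 'ft_torque': array([0.0242, 0.01  , 0.05  ]), 'gripper_width': 0.9994484047752304} -0.7891563939781766
[[ 0.5535  0.0009  0.8329]
 [-0.8329 -0.0003  0.5535]
 [ 0.0008 -1.      0.0006]]
{'time': 20.8, 'tool_pos': array([ 0.5367, -0.0345,  0.2025]), 'contact_force': array([ 0.1947,  0.8529, -0.1341]), 'ft_torque': array([ 0.0112,  0.0492, -0.0112]), 'gripper_width': 0.999415442409165} -0.7891960946856074
[[ 0.5535 -0.0015  0.8328]
 [-0.8328  0.0002  0.5535]
 [-0.001  -1.     -0.0011]]
{'time': 20.85, 'tool_pos': array([ 0.5363, -0.0344,  0.2017]), 'contact_force': array([ 0.4045,  0.7546, -0.4443]), 'ft_torque': array([ 0.0168,  0.0365, -0.0276]), 'gripper_width': 0.9926826334230742} -0.7891935161032513
[[ 0.5535 -0.0029  0.8328]
 [-0.8328  0.0006  0.5535]
 [-0.0021 -1.     -0.0021]]
scene [330.2134 189.1309] [330.3612 185.3101]
side [320.1191 164.129 ] [320.203  160.4974]
[317.7329 210.1921]
```

View pics/c11.png

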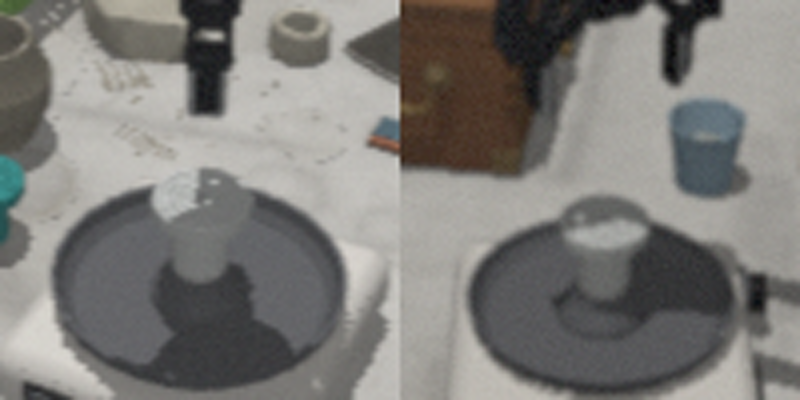

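View pics/w11.png

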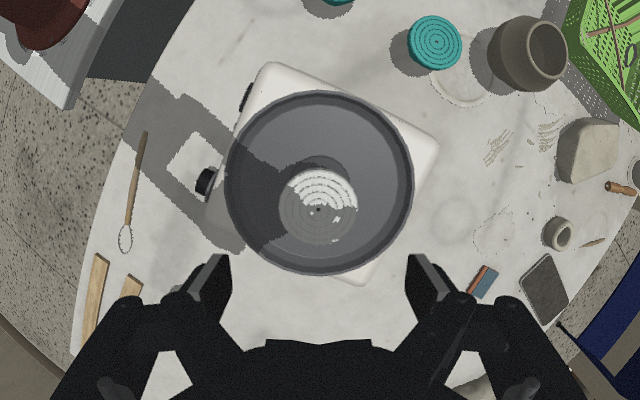

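After release the head's top centre is at scene (330,189), side (321,165) and wrist (318,210). For a fully home head I predicted (330,189), (320,164) and (318,210). It sits level, the gripper is clear, and the bystanders in view stand as before. Handing in.

```bash
python3 -c "
from plant import workorder
print(workorder.job_done())"
```

```text
the job is handed in; nothing more can be done
None
```

The wheel head is on the spindle, keyed and fully home. I turned it about 56° clockwise, let go, and handed the job in at about 21 s; it reports no verdict.

- **Grip:** I gripped the head by its rim twice, a quarter turn apart, to centre it. The first close missed because the real fingertips stand roughly 36 mm farther back than the stated tool data. The fingers shut above the disc without touching it, so I opened and went lower.
- **Keying:** The head rode on the key with about 7–9 N of pressure, while I turned it about 66° until it dropped. I then lowered it to the shoulder, 11.7 mm below the riding height against 12 mm expected.
- **Proving turn:** The moment during the turn was about 0.22 N m, which matches the motor gear's drag. Allowing for up to about 9° of key slack, the spindle turned at least 47° (0.8 rad), against the 0.55 rad needed.
- **Last checks:** After release, the head's top centre was within about 1 pixel of where a home head should appear in all three cameras. The gripper was clear, and the pot and cup had not moved. I did not look at the stamp again at the end, but the arm never worked near it. The spindle angle has no reading, so the turn is inferred from the arm's rotation and the drag moment.

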